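Tip the sensor module out of its foam and lay it face up

ROBOT

A 7-joint arm with a two-finger parallel gripper is mounted at the origin on the work surface. World frame = base frame: x ahead of the robot, y to its left, z up, the work surface at z = 0. Lengths are in m, angles in rad, forces in N, time in s.
With the tool pointing down it reaches from about 0.4 to 0.9 m from the base axis. Payload 5.6 kg.
Tool frame: the origin (TCP) lies midway between the tips of the shut fingers; the grasp point (between the pads) lies 19 mm behind it; y points along the fingers, z is the direction in which the jaws open and shut, and the axes are right-handed (so a half turn about y gives the same grasp; the last joint's range is limited). The gripper opens to 92 mm and grips with 3 to 60 N. Pads are 20 mm wide; open, the fingers measure 128 mm over their backs; the gripper's body (75 mm by 189 mm) begins 69 mm behind the grasp point.
Start: joints at [-1.205, 0.468, -0.012, 1.603, 0.006, 1.071, -0.056], TCP at [0.258, 0.596, 0.215] pointing down, gripper open.
Joint ranges: [-2.53, 2.53], [-0.31, 2.02], [-1.57, 1.55], [0.28, 2.44], [-1.29, 4.43], [0.15, 1.84], [-2.92, 2.92]. Speed limits (rad/s): [2.57, 2.57, 3.14, 3.14, 3.14, 3.14, 3.14].

INTERFACE

Orientations are given as a 3x3 rotation matrix whose columns are the frame's x, y, z axes.
In Python, from station import env, effector, solver, viewer, workorder, search_frame, tip_of gives the robot as it stands. Calls block until the motion is done:
- env.reach(position, orientation): joint-space move of the TCP to a pose.
- env.movel(position, frame=None, rate=0.15): straight line of the TCP; frame=None keeps the orientation; rate is the mean speed in m/s.
- env.goto_joints(angles): joint-space move.
- effector.release() and effector.grasp(squeeze=None): open the fingers fully, or close them until they stop; squeeze is the grip in N (None keeps the last).
- env.pause(seconds).
- solver.inverse_kinematics(position, orientation): joint angles nearest the present ones, or None.
- env.sense(): the state.
- viewer.read_camera(name): name is "scene" or "top"; returns (picture, depth): 384x512x3 uint8, red, green, blue; 384x512 float32, m along the optical axis (not along the pixel's ray), 0 where there is no reading.
- viewer.camera_info(name): a dict with "intrinsics" (3x3 intrinsics, pixels), "dist_coeffs" ([k1, k2, p1, p2, k3] as OpenCV has them; the pictures are not rectified), "eye" and "rotation" of the camera in the world. Camera axes: x right, y up, looking along -z (the intrinsics and any distortion apply to the point x, -y, -z); pixel columns grow to the right and rows downward; lengths in m; the calibration is good to about 2 mm. A picture is of the moment at which its call begins. camera_info takes no time and is no camera call.
A pose or a line that the arm cannot do raises env.PlanningError and nothing moves.
- workorder.finish_job(): hands the job in, once; it reports no verdict.
Trained networks look in the newest picture that a camera, given by its name, has taken for a name from the list of things; names that differ only in an ending like _2 or _b are one class to them, and where a whole thing is asked for, a point or a joint stands for the part that bears it (a point fixed in the world has none). Each returns a list of dicts, best first, with "score" (0 to 1); they miss things now and then, are a little off and sometimes report something else, mostly with a low value. They report only what shows in the picture. A call takes as long as a camera call. They do not tell look-alikes from the thing itself.
- search_frame(camera, name): "at" ([x, y, z] in m, in world coordinates, good to about 4 mm: the middle of the surface that is visible of it).
- tip_of(camera, name): "at" ([x, y, z] in m, in world coordinates, good to about 4 mm: a listed point, or the origin of a listed thing).
The state is a dict: "t": time; "joint_positions": joint angles; "joint_velocities": joint speeds; "tau": joint torques, N m; "ee_pos": TCP position; "tcp_rot": TCP orientation; "wrist_force": force on the tool from outside, world axes, zero at the start; "moment": the same for the moment, N m; "gripper_width": finger opening in m.
Only numpy, scipy, OpenCV 4.12 (cv2) and the standard library are available. Lean on these libraries where they do the work, as an engineer would, in place of code of your own. Each camera call takes 0.05 s, during which the arm holds its last target. There are 200 camera calls.

TASK

Take the larger of the two sensor modules out of its foam by its carrying handle: raise the handle end first, so that the far end tips out from under the foam lip. Then turn the module over and lay it down gently, without dropping it, front face up and flat in the middle of the blue mat. Leave the smaller module in its foam.

Things in the scene. Friction and masses are not known exactly. Their poses are not given: they have to be found in the camera images.
- module: Larger module: cream box 90 (x) x 76 (y) x 30 (z) mm, 0.2-0.4 kg, origin at box centre. Front (-z side: round lens, dark strip) is down at first; plain back is +z. At its -x end a rigid steel U handle; on its crossbar a black grip sleeve, 12 mm thick, 54 long, along y, centre at x=-85, z=0, that turns freely: held by it the box hangs straight down. Window from sleeve to box 34 mm deep, 59 wide.
- tray: Fixed grey foam 190 x 112 mm holding the larger module; origin on the bench below the box, axes as the module's. Sleeve centre 30 mm above bench, over a finger well (floor 15 mm, 80 mm wide, open to -x; 8 mm ridge 32 mm from sleeve centre towards box). Walls 37 mm high. A foam lip, top 56 mm, reaches 7 mm over the box's +x end (12 mm free behind): sleeve pulled straight up, the box tips out.
- mat: Fixed blue mat on the bench, 200 (x) x 180 (y) mm, 3 mm thick; origin at its centre on the bench. To turn the module over: let it hang by the sleeve, set its lower end (130 mm from the sleeve's centre) on the mat, then move the sleeve sideways and down, towards the side the plain back faces, so that the lower end drags behind and the back goes down on the mat.
- small_module: Smaller module of the same make, to be left alone: box 60 x 56 x 30 mm with a narrower handle, in a foam block of the same outer size (top 56 mm). Origin at the box's centre, axes as the larger one's.
There are look-alikes about, which are no part of the job. What is shaped like the module but orange or red is not meant.

How it is judged:
By the outcome, as a careful person would: the job done as asked, in the order asked, and still so for the second after the job is handed in, with the robot touching nothing.
It also fails if it takes over 59 s, if anything falls off the work surface, if the arm or the gripper's body presses on something with over 40 N, if the wrist force passes 120 N, or if a joint passes its speed limit or range.

## Working session

There is one attempt and no reset: what is moved stays moved. The work goes in short steps, each a Python script; the robot and the scene stay as the last script left them, time stands still between calls to the robot, and variables do not carry over. Pictures are saved under pics/ and viewed, about 8 in all and at most 12, crops included, and the job is handed in when it is done.

```bash
ls; mkdir -p pics; cat > h.py <<'E'
import numpy as np, cv2
from station import env, effector, solver, viewer, workorder, search_frame, tip_of
def cloud(name):
    """picture, world points HxWx3 (nan where no depth)"""
    im,d=viewer.read_camera(name); c=viewer.camera_info(name)
    K=np.array(c["intrinsics"]);D=np.array(c["dist_coeffs"]);R=np.array(c["rotation"]);e=np.array(c["eye"])
    h,w=d.shape; u,v=np.meshgrid(np.arange(w),np.arange(h))
    n=cv2.undistortPoints(np.stack([u,v],-1).reshape(-1,1,2).astype(float),K,D).reshape(h,w,2)
    p=np.stack([n[...,0]*d,-n[...,1]*d,-d],-1)@R.T+e
    p[d==0]=np.nan
    return im,p
def save(im,f): cv2.imwrite("pics/"+f,im[...,::-1])
E
python3 - <<'E'
from h import *
for c in ("top","scene"):
    im,p=cloud(c); save(im,c+"0.png"); np.save(c+"0.npy",p)
    print(c,viewer.camera_info(c)["eye"])
    for n in ("module","tray","mat","small_module"):
        for f in (search_frame,tip_of):
            print(n,f.__name__,[(np.round(r["at"],3).tolist(),round(r["score"],2)) for r in f(c,n)][:4])
s=env.sense();print(s["t"],s["tcp_rot"],s["wrist_force"])
E
```

```text
pics
top [0.19219716 0.09908997 1.57800176]
module call [([0.49, 0.319, 0.049], 0.89), ([0.565, 0.501, 0.027], 0.72), ([0.684, 0.372, 0.026], 0.55)]
module call [([0.506, 0.32, 0.032], 0.91), ([0.575, 0.506, 0.015], 0.82), ([0.685, 0.382, 0.013], 0.65), ([0.283, 0.327, 0.017], 0.64)]
tray call [([0.485, 0.32, 0.039], 0.98)]
tray call [([0.509, 0.32, -0.001], 0.75)]
mat call [([0.468, -0.284, 0.002], 0.67)]
mat call [([0.468, -0.281, -0.002], 0.61)]
small_module call [([0.555, -0.013, 0.043], 0.74)]
small_module call [([0.565, -0.008, 0.031], 0.68)]
scene [ 1.0388502  -0.47958358  1.16736744]
module call [([0.576, 0.493, 0.031], 0.84), ([0.284, 0.323, 0.029], 0.79), ([0.498, 0.319, 0.046], 0.78), ([0.693, 0.366, 0.033], 0.67)]
module call [([0.507, 0.321, 0.029], 0.96), ([0.574, 0.509, 0.016], 0.92), ([0.283, 0.328, 0.014], 0.75), ([0.68, 0.38, 0.016], 0.71)]
tray call [([0.534, 0.296, 0.039], 0.89)]
tray call [([0.506, 0.323, 0.001], 0.9)]
mat call [([0.476, -0.29, 0.003], 0.97)]
mat call [([0.468, -0.284, 0.001], 0.69)]
small_module call [([0.56, -0.021, 0.047], 0.93)]
small_module call [([0.571, -0.011, 0.031], 0.67)]
0.9 [[ 9.17570431e-01  7.11024732e-05  3.97573262e-01]
 [-3.97573264e-01  1.32739553e-05  9.17570433e-01]
 [ 5.99641575e-05 -9.99999997e-01  4.04482312e-05]] [-0.10870366  0.1658764   0.12544221]
```

View pics/top0.png

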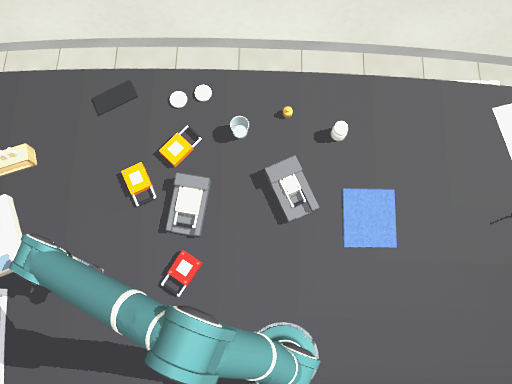

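View pics/scene0.png

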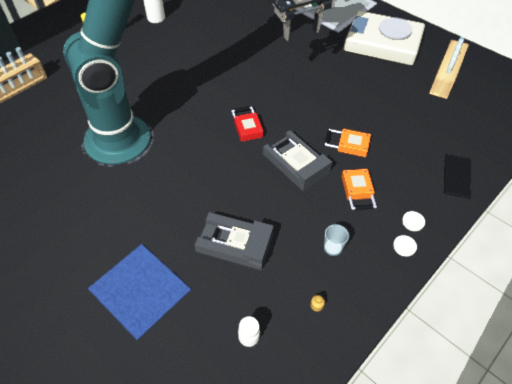

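Top view: the larger module is at px (188,205) with its handle towards the image bottom (world −x). The smaller one is at (290,188), the mat at (370,218), and the orange and red look-alikes surround the tray. Next I'll fit the poses from the cloud.

```bash
cat > fit.py <<'E'
from h import *
def rect(q):
    (c,s,a)=cv2.minAreaRect((q[:,:2]*1000).astype(np.float32)); return np.round(c,1),np.round(s,1),round(a,1)
for c in ("top","scene"):
    p=np.load(c+"0.npy"); im=cv2.imread(f"pics/{c}0.png").astype(int); B,G,R=[im[...,i] for i in range(3)]
    near=np.hypot(p[...,0]-.49,p[...,1]-.32)<.13
    foam=near&(p[...,2]>.028)&(p[...,2]<.07)&(abs(R-B)<40)
    print(c,"foam",rect(p[foam]),foam.sum())
    lip=foam&(p[...,2]>.051); print(" lip",rect(p[lip]),p[lip][:,2].mean())
    cr=near&(R>190)&(G>180)&(R-B<60)&(p[...,2]>.035); print(" cream",rect(p[cr]),np.nanmedian(p[cr],0),cr.sum())
    mt=(B>R+50)&(B>100)&(abs(p[...,2])<.02)&(p[...,1]<-.1); print(" mat",rect(p[mt]),np.nanmedian(p[mt],0))
im=cv2.imread("pics/top0.png")[160:250,150:230]; im2=cv2.imread("pics/scene0.png")[120:200,250:340]
a=cv2.resize(im,None,fx=5,fy=5,interpolation=cv2.INTER_CUBIC)[:400,:400];b=cv2.resize(im2,None,fx=5,fy=5,interpolation=cv2.INTER_CUBIC)[:400,:400]
cv2.imwrite("pics/crop0.png",np.hstack([a,b]))
p=np.load("top0.npy")
for r in range(210,240,2): print(r,[f"{p[r,c,0]*1e3:.0f},{p[r,c,1]*1e3:.0f},{p[r,c,2]*1e3:.0f}" for c in range(172,200,4)])
E
python3 fit.py
```

```text
top foam (array([489.6, 323.2]), array([112.3, 189.7]), 81.5) 1607
 lip (array([522.8, 318.7]), array([110.9, 123.1]), 81.7) 0.05640854432744068
 cream (array([482.8, 323.7]), array([ 81. , 123.3]), 81.6) [0.49955345 0.31988098 0.0452912 ] 610
 mat (array([ 273.3, -251.8]), array([214.3, 627.8]), 80.3) [ 0.46535433 -0.28469832  0.00377484]
scene foam (array([487.3, 320.3]), array([118.1, 195.4]), 82.0) 1600
 lip (array([539.4, 318.7]), array([114.3, 109. ]), 71.0) 0.05554653494679194
 cream (array([487.2, 319.6]), array([ 78.4, 108.5]), 82.9) [0.49742391 0.31556807 0.04430207] 502
 mat (array([ 263.9, -251. ]), array([216.1, 640.8]), 79.7) [ 0.46964415 -0.29199223  0.00287441]
210 ['468,374,39', '467,360,43', '467,346,47', '467,333,50', '468,320,49', '468,307,47', '469,294,47']
212 ['461,373,41', '462,361,35', '463,349,30', '460,332,49', '462,320,42', '462,307,47', '463,294,40']
214 ['454,373,40', '456,361,31', '458,349,25', '458,336,22', '459,323,23', '456,307,39', '456,293,45']
216 ['448,374,35', '450,362,25', '453,350,14', '452,336,22', '451,322,26', '452,309,26', '450,294,41']
21
[... 417 characters left out ...]
16,373,29', '417,360,25', '419,348,15', '416,332,38', '417,319,34', '418,306,30', '417,292,42']
228 ['410,374,22', '412,361,17', '412,348,15', '414,336,8', '414,322,10', '413,308,18', '410,291,44']
230 ['404,374,19', '405,361,14', '405,347,18', '405,334,20', '406,320,20', '406,307,18', '404,291,41']
232 ['400,376,2', '401,363,-1', '399,347,16', '400,334,12', '400,321,11', '400,307,16', '398,291,37']
234 ['393,376,3', '393,361,8', '395,350,-3', '395,336,-2', '394,322,5', '393,307,17', '391,291,39']
236 ['387,376,-1', '387,362,3', '387,349,1', '387,334,7', '387,321,9', '389,309,-5', '389,295,3']
238 ['380,376,-1', '380,362,-1', '380,348,3', '381,335,2', '382,322,-4', '382,308,-1', '382,295,1']
```

View pics/crop0.png

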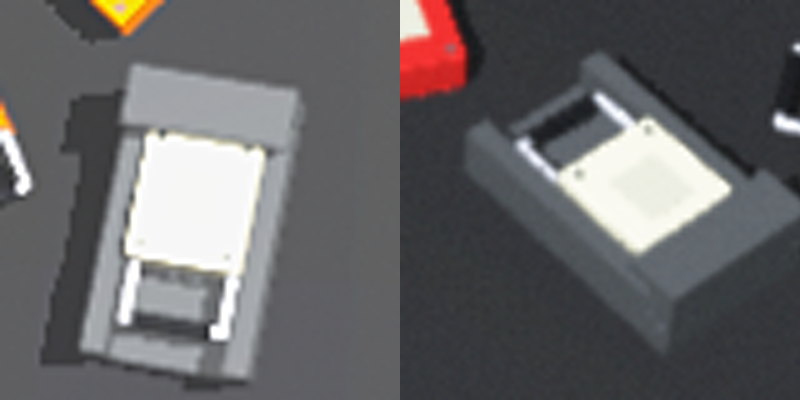

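The crop shows tray yaw of about −8.5° with the sleeve at roughly (0.421, 0.333). The open fingers (46–64 mm from centre) don't fit the 34 mm window centred on the sleeve. So I'll insert off-centre and close lightly while shifting. First I need the sleeve position, red object clearance, mat centre and IK.

```bash
cat >> h.py <<'E'
a=np.radians(-8.3); d=np.array([np.cos(a),np.sin(a),0]); n=np.array([-d[1],d[0],0])
def frame(sgn=1):
    z=sgn*d; y=np.array([0,0,-1.]); return np.stack([np.cross(y,z),y,z],1)
E
python3 - <<'E'
from h import *
O=np.array([.421,.333,0])
for c in ("top","scene"):
    p=np.load(c+"0.npy"); im=cv2.imread(f"pics/{c}0.png").astype(int); B,G,R=[im[...,i] for i in range(3)]
    q=p-O; u=q@d; v=q@n; z=p[...,2]
    m=(abs(u)<16)&(abs(v)<.027)&(abs(u)<.016)&(z>.027)&(z<.05); print(c,"sleeve u,v,z",np.round([np.median(u[m]),u[m].min(),u[m].max(),np.median(z[m])],4),m.sum())
    br=(abs(v)<.045)&(abs(u)<.02)&(z>.022)&(R>150); print("handle arms v",np.round(np.sort(v[br])[[0,-1]],3) if br.any() else None)
    f=(u>-.06)&(u<.17)&(abs(v)<.075)&(z>.03); print("foam v range",np.round(np.percentile(v[f],[1,99]),4))
    cr=(abs(v)<.05)&(u>.03)&(u<.14)&(R>190)&(G>180)&(abs(z-.045)<.005); print("box u",np.round(np.percentile(u[cr],[1,99]),4),"v",np.round(np.percentile(v[cr],[1,50,99]),4))
    mt=(B>R+50)&(B>100)&(abs(z)<.015)&(p[...,1]<-.15)&(p[...,1]>-.42)&(p[...,0]>.3)&(p[...,0]<.65)
    print("mat",cv2.minAreaRect((p[mt][:,:2]*1e3).astype(np.float32)))
    rd=(R>150)&(G<80)&(B<90)&(abs(q[...,0]+.13)<.1)
    for v0 in (-.01,0,.01,.02,.03): 
        k=(rd|((z>.012)&(u<-.05)&(u>-.16)))&(abs(v-v0)<.006); print("red at v",v0,"max u",np.round(np.nanmax(u[k]),3) if k.any() else None,end="; ")
    print("red z",np.round(np.nanpercentile(z[rd],95),3))
for s in (1,-1):
    for P in ([.421,.333,.26],[.39,.338,.018],[.45,-.28,.26],[.577,-.3,.006]):
        j=solver.inverse_kinematics(P,frame(s)); print(s,P,None if j is None else np.round(j,2))
E
```

```text
top sleeve u,v,z [ 0.001  -0.0052  0.0077  0.0358] 57
handle arms v [-0.045  0.045]
foam v range [-0.0547  0.0546]
box u [0.0397 0.1234] v [-0.0368 -0.0005  0.0374]
mat ((468.6230163574219, -286.85693359375), (204.0612030029297, 186.7750244140625), 0.3458714783191681)
red at v -0.01 max u -0.081; red at v 0 max u -0.084; red at v 0.01 max u -0.099; red at v 0.02 max u -0.128; red at v 0.03 max u -0.161; red z 0.036
scene sleeve u,v,z [ 0.0021 -0.0066  0.0077  0.0339] 55
handle arms v [-0.044  0.038]
foam v range [-0.0588  0.0535]
box u [0.0391 0.1161] v [-0.0412 -0.0038  0.0344]
mat ((464.4611511230469, -287.8825378417969), (208.04574584960938, 183.18011474609375), 1.0352925062179565)
red at v -0.01 max u -0.084; red at v 0 max u -0.105; red at v 0.01 max u -0.13; red at v 0.02 max u -0.155; red at v 0.03 max u None; red z 0.034
1 [0.421, 0.333, 0.26] [-1.02  0.23  0.34  1.85 -0.09  1.08 -0.79]
1 [0.39, 0.338, 0.018] [-0.97  0.55  0.24  2.06 -0.24  0.55 -0.71]
1 [0.45, -0.28, 0.26] [-0.3   0.29  0.96  1.89 -0.27  1.1   0.63]
1 [0.577, -0.3, 0.006] [-0.07  0.84  0.72  1.75 -0.73  0.83  0.85]
-1 [0.421, 0.333, 0.26] [-0.52  0.25 -0.25  1.82  0.07  1.08  2.2 ]
-1 [0.39, 0.338, 0.018] [-0.53  0.57 -0.3   2.03  0.3   0.58  1.95]
-1 [0.45, -0.28, 0.26] [-0.53  0.49  1.37  1.9  -0.52  1.19 -2.25]
-1 [0.577, -0.3, 0.006] [-0.27  1.06  1.1   1.77 -1.1   1.07 -2.04]
```

```bash
cat >> h.py <<'E'
S=np.array([.421,.333,0])+.001*d-.001*n   # sleeve centre in tray
def P(u,v,z): return S+u*d+v*n+np.array([0,0,z])
M=np.array([.4665,-.287,0])
def st(l=""):
    s=env.sense(); print(l,"t",round(s["t"],2),"F",np.round(s["wrist_force"],2),"w",round(s["gripper_width"]*1e3,1),"tcp",np.round(s["ee_pos"],4)); return s
E
python3 - <<'E'
from h import *
F=frame(1)
env.reach(P(-.029,.016,.16),F); st("above")
env.movel(P(-.029,.016,.060),rate=.2); env.movel(P(-.029,.016,.026),rate=.06); st("in")
effector.grasp(3); st("g0")
im,p=cloud("scene"); save(cv2.resize(im[90:210,240:400],None,fx=5,fy=5,interpolation=cv2.INTER_CUBIC),"ins.png")
E
```

```text
above t 2.0 F [0.72 0.42 0.48] w 91.7 tcp [0.3951 0.3535 0.1603]
in t 3.37 F [ 0.54 -0.89 -0.2 ] w 91.6 tcp [0.3955 0.3518 0.0259]
g0 t 4.08 F [ 5.99 -0.66 -0.99] w 59.8 tcp [0.3983 0.3518 0.0266]
```

View pics/ins.png

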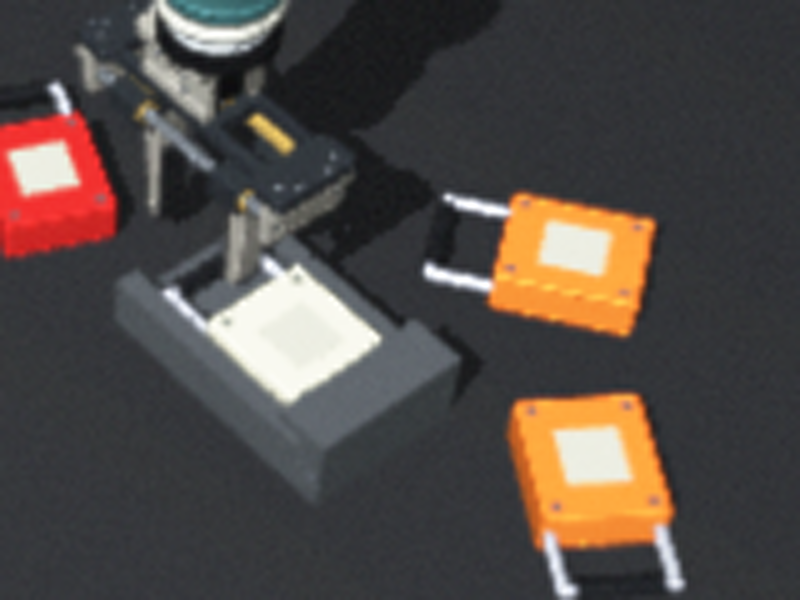

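The finger (px ≈ 240,260 in the crop) is inside the window, resting on the sleeve and clear of the red object. Now I'll shift to centre while closing lightly, then lower and squeeze.

```bash
python3 - <<'E'
from h import *
u,v=-.026,.016
for i in range(6):
    u+=.004; v=max(0,v-.004)
    env.movel(P(u,v,.026),rate=.05); effector.grasp(3); s=st(f"u{u:.3f}")
    if s["gripper_width"]<.017: break
env.movel(P(u,v,.018),rate=.04); st("low")
effector.grasp(40); s=st("40N")
q=s["ee_pos"]-S; print("u,v",np.round([q@d,q@n],4))
E
```

```text
u-0.022 t 4.66 F [5.95 0.56 0.11] w 46.2 tcp [0.4045 0.3469 0.0266]
u-0.018 t 5.14 F [ 5.82  1.09 -0.18] w 37.8 tcp [0.4082 0.3431 0.0269]
u-0.014 t 5.62 F [5.91 1.62 0.18] w 29.7 tcp [0.4118 0.339  0.0271]
u-0.010 t 6.11 F [6.5  1.61 1.33] w 21.8 tcp [0.4152 0.3345 0.0271]
u-0.006 t 6.58 F [6.21 1.57 0.62] w 14.1 tcp [0.419  0.3338 0.027 ]
low t 6.92 F [5.31 0.85 0.95] w 13.5 tcp [0.4188 0.3332 0.0188]
40N t 7.14 F [8.62 1.04 1.25] w 10.6 tcp [0.4199 0.3331 0.0191]
u,v [-0.0021  0.001 ]
```

```bash
python3 - <<'E'
from h import *
p0=env.sense()["ee_pos"]
for dz in (.03,.06,.09,.12,.15,.18):
    env.movel(p0+[0,0,dz],rate=.06); st(f"{dz}")
im,p=cloud("scene"); np.save("lift.npy",p); cv2.imwrite("pics/lift_raw.png",im[...,::-1]); save(cv2.resize(im[30:210,200:400],None,fx=3.3,fy=3.3,interpolation=cv2.INTER_CUBIC),"lift.png")
E
```

```text
0.03 t 7.82 F [ 0.93 -0.49 -2.28] w 10.4 tcp [0.4193 0.3329 0.0488]
0.06 t 8.47 F [-0.65  0.93 -0.45] w 10.7 tcp [0.4195 0.3335 0.0793]
0.09 t 9.12 F [-2.71 -0.1   4.07] w 10.7 tcp [0.4191 0.3337 0.1095]
0.12 t 9.77 F [ 0.11 -0.11 -2.5 ] w 10.4 tcp [0.4195 0.333  0.139 ]
0.15 t 10.42 F [ 0.51 -0.13 -2.97] w 11.0 tcp [0.4198 0.3331 0.1692]
0.18 t 11.07 F [-0.37  0.13 -3.01] w 10.6 tcp [0.4198 0.3331 0.1992]
```

View pics/lift.png

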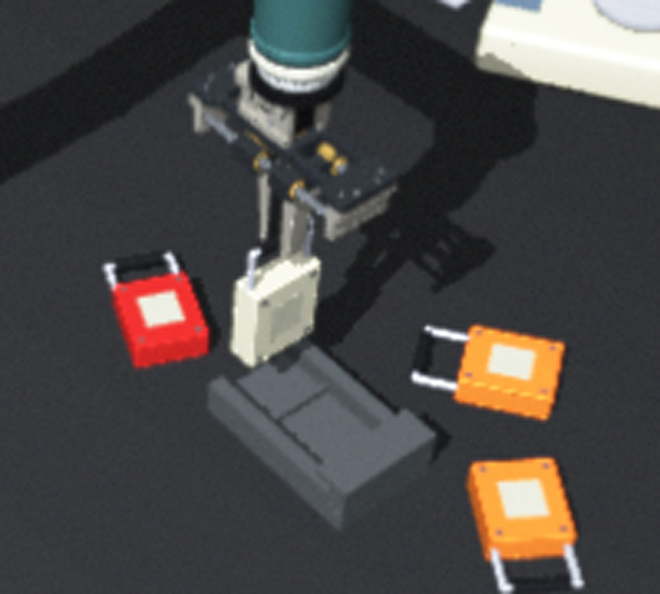

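It came out handle-end first and hangs in the crop at ≈(275,310), plain back facing +x. The wrist reads a steady −3 N. Next: carry it over and find mat contact.

```bash
python3 - <<'E'
from h import *
p=env.sense()["ee_pos"]
env.movel([p[0],p[1],.27],rate=.2)
T=M-.026*d
env.movel([T[0],T[1],.27],rate=.3); env.pause(.5); st("over")
env.movel([T[0],T[1],.132],rate=.12); env.pause(.6)
f0=np.mean([st()["wrist_force"][2] for _ in range(1)])
z=.132
while z>.114:
    z-=.001; env.movel([T[0],T[1],z],rate=.03); env.pause(.1); s=st(f"{z:.3f}")
    if s["wrist_force"][2]>f0+1.0: break
im,_=cloud("scene"); save(cv2.resize(im[180:384,40:260],None,fx=2.7,fy=2.7,interpolation=cv2.INTER_CUBIC),"touch.png")
E
```

```text
over t 14.33 F [ 0.19 -1.05 -3.25] w 10.9 tcp [ 0.4408 -0.2832  0.27  ]
 t 16.23 F [ 0.04  0.93 -2.85] w 10.7 tcp [ 0.4408 -0.2832  0.132 ]
0.131 t 16.58 F [-0.63  0.34 -2.95] w 10.2 tcp [ 0.4407 -0.2833  0.131 ]
0.130 t 16.93 F [ 1.  -0.5 -3. ] w 10.5 tcp [ 0.4408 -0.2833  0.13  ]
0.129 t 17.28 F [-0.12 -0.19 -3.32] w 10.8 tcp [ 0.4408 -0.2833  0.129 ]
0.128 t 17.63 F [-0.18 -0.2  -3.01] w 10.7 tcp [ 0.4408 -0.2833  0.128 ]
0.127 t 17.98 F [-0.63 -0.3  -2.11] w 10.6 tcp [ 0.4408 -0.2832  0.127 ]
0.126 t 18.33 F [-0.18  0.91 -2.16] w 10.6 tcp [ 0.4408 -0.2832  0.126 ]
0.125 t 18.68 F [-0.05  0.51 -3.78] w 10.8 tcp [ 0.4408 -0.2833  0.125 ]
0.124 t 19.03 F [-0.62 -0.32 -3.45] w 11.0 tcp [ 0.4407 -0.2832  0.124 ]
0.123 t 19.38 F [-0.11  0.31 -1.88] w 10.5 tcp [ 0.4408 -0.2834  0.123 ]
0.122 t 19.73 F [0.26 0.42 5.84] w 10.7 tcp [ 0.4415 -0.2839  0.1228]
```

View pics/touch.png

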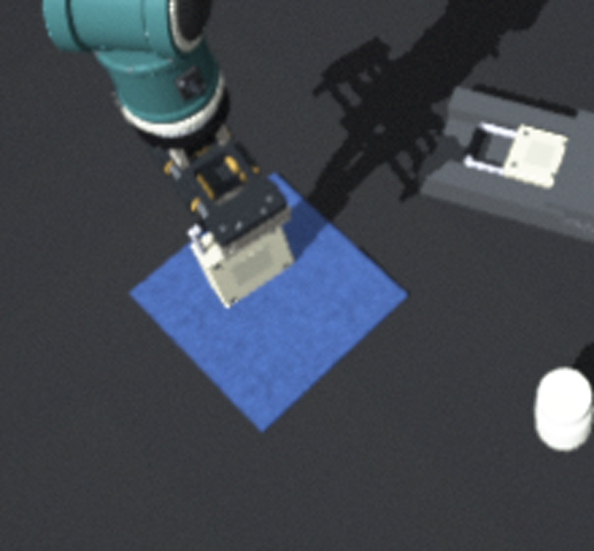

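The lower end touches the mat at TCP z ≈ 0.1225, with the back facing image lower right (+x). Now I'll lay it over along an arc.

```bash
python3 - <<'E'
from h import *
def Q(e,z): return M+e*d+np.array([0,0,z])
env.movel(Q(-.026,.127),rate=.05); env.movel(Q(-.038,.127),rate=.04); env.pause(.5)
e0=-.038+.015; off=-.0075
R=np.hypot(.13,.015)
env.movel(Q(-.038,.1235),rate=.03)
for th in np.radians([0,8,16,25,35,45,55,65,74,80,83.4]):
    k=(th+.115)/1.57
    env.movel(Q(e0+.004*k+R*np.sin(th),off+R*np.cos(th)+.0005*(1-k)),rate=.06); s=st(f"{np.degrees(th):.0f}")
    if abs(s["wrist_force"]).max()>25: print("STOP"); break
im,_=cloud("scene"); save(cv2.resize(im[180:384,40:260],None,fx=2.7,fy=2.7,interpolation=cv2.INTER_CUBIC),"laid.png")
E
```

```text
0 t 21.66 F [-0.06 -0.23 -2.87] w 10.5 tcp [ 0.4445 -0.2838  0.1238]
8 t 22.12 F [-0.88  0.74  6.66] w 10.4 tcp [ 0.4638 -0.2871  0.1235]
16 t 22.57 F [ 3.02  0.27 13.07] w 10.6 tcp [ 0.4841 -0.2903  0.1212]
25 t 23.07 F [ 6.55  1.5  14.39] w 11.2 tcp [ 0.5058 -0.2936  0.1151]
35 t 23.61 F [ 9.36 -0.37 14.7 ] w 10.7 tcp [ 0.5277 -0.2967  0.1044]
45 t 24.14 F [3.93 0.02 3.54] w 10.9 tcp [ 0.5388 -0.2977  0.0858]
55 t 24.68 F [ 0.59  0.71 -0.85] w 10.8 tcp [ 0.5514 -0.2992  0.0667]
65 t 25.21 F [-1.02  0.   -1.32] w 10.8 tcp [ 0.5638 -0.3012  0.0473]
74 t 25.7 F [ 0.91  0.13 -0.72] w 10.9 tcp [ 0.5721 -0.3023  0.0284]
80 t 26.08 F [-0.31 -0.11 -1.1 ] w 10.7 tcp [ 0.575  -0.3027  0.0148]
83 t 26.37 F [-0.92 -0.46  3.39] w 11.0 tcp [ 0.5765 -0.3033  0.0077]
```

View pics/laid.png

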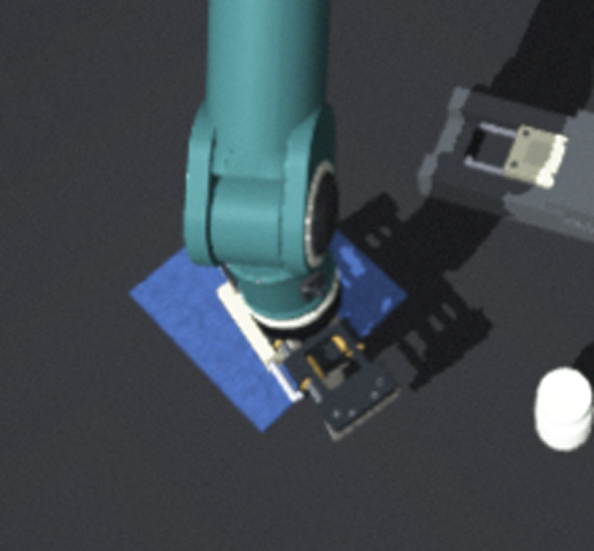

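It lies on the mat, box behind the wrist and handle at ≈(290,385). Relax the grip, then release (the finger will nudge the box ~24 mm back, for which I allowed), then check.

```bash
python3 - <<'E'
from h import *
effector.grasp(3); st("3N")
effector.release(); s=st("open")
q=s["ee_pos"]-M; print("e",q@d,q@n)
im,p=cloud("top"); np.save("rel.npy",p); save(im,"rel_raw.png")
c=[im[150:300,300:460],cloud("scene")[0][220:370,60:220]]
save(np.hstack([cv2.resize(x,(400,375),interpolation=cv2.INTER_CUBIC) for x in c]),"rel.png")
for c in ("top","scene"): print([(np.round(r["at"],3),round(r["score"],2)) for r in tip_of(c,"module")])
E
```

```text
3N t 26.63 F [ 0.42 -0.34  0.12] w 11.5 tcp [ 0.5764 -0.3032  0.0077]
open t 27.87 F [ 0.87  0.11 -1.59] w 92.0 tcp [ 0.5764 -0.303   0.0076]
e 0.1110391267613078 4.813580840554709e-06
[(array([0.576, 0.509, 0.011]), 0.89), (array([0.685, 0.378, 0.014]), 0.71), (array([ 0.475, -0.288,  0.019]), 0.67), (array([0.282, 0.329, 0.018]), 0.57), (array([ 0.469, -0.285,  0.001]), 0.26)]
[(array([0.282, 0.326, 0.012]), 0.89), (array([ 0.475, -0.288,  0.018]), 0.88), (array([0.682, 0.382, 0.016]), 0.86), (array([0.577, 0.507, 0.015]), 0.56)]
```

View pics/rel.png

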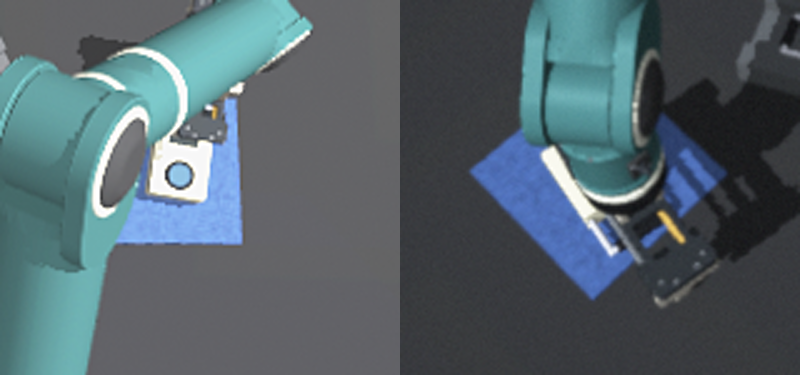

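Front face (lens) is up and the box centre is about 6 mm off the mat centre. A 3 mm nudge, then back off, lift and check.

```bash
python3 - <<'E'
from h import *
p=env.sense()["ee_pos"]
env.movel(p-.003*d,rate=.02); st("push")
env.movel(p+.002*d,rate=.02)
env.movel(p+.002*d+[0,0,.05],rate=.05); env.movel(p+.002*d+[0,0,.22],rate=.2)
env.goto_joints([-1.205,0.468,-0.012,1.603,0.006,1.071,-0.056]); st("away")
im,q=cloud("top"); im2,q2=cloud("scene")
save(np.hstack([cv2.resize(x,(400,375),interpolation=cv2.INTER_CUBIC) for x in (im[150:300,260:420],im2[190:340,90:250])]),"fin.png")
for x,pp in ((im,q),(im2,q2)):
    R,G,B=[x[...,i].astype(int) for i in range(3)]; z=pp[...,2]
    m=(z>.026)&(np.hypot(pp[...,0]-M[0],pp[...,1]-M[1])<.085)&(pp[...,0]<.53)
    A=np.c_[pp[m][:,:2],np.ones(m.sum())]; k=np.linalg.lstsq(A,z[m],rcond=None)[0]
    print("box",cv2.minAreaRect((pp[m][:,:2]*1e3).astype(np.float32)),"z",np.median(z[m]),"slope",k[:2])
    mt=(B>R+50)&(B>100)&(abs(z)<.015)&(pp[...,1]<-.15)&(pp[...,1]>-.42)&(pp[...,0]>.3)&(pp[...,0]<.65)
    print("mat",cv2.minAreaRect((pp[mt][:,:2]*1e3).astype(np.float32))[0])
E
```

```text
push t 28.37 F [-0.3  -0.24  0.11] w 91.8 tcp [ 0.5728 -0.3025  0.0075]
away t 34.25 F [-0.11  0.21  0.1 ] w 92.2 tcp [0.2592 0.596  0.2141]
box ((478.35882568359375, -286.4927978515625), (76.6185531616211, 108.69944763183594), 82.68465423583984) z 0.03392642796890988 slope [-0.01361397  0.00645067]
mat (468.8753662109375, -286.1819152832031)
box ((467.0088806152344, -290.7139892578125), (74.88938903808594, 91.25978088378906), 81.85953521728516) z 0.032670045000839476 slope [-0.00362029 -0.00464811]
mat (464.04510498046875, -288.01483154296875)
```

View pics/fin.png

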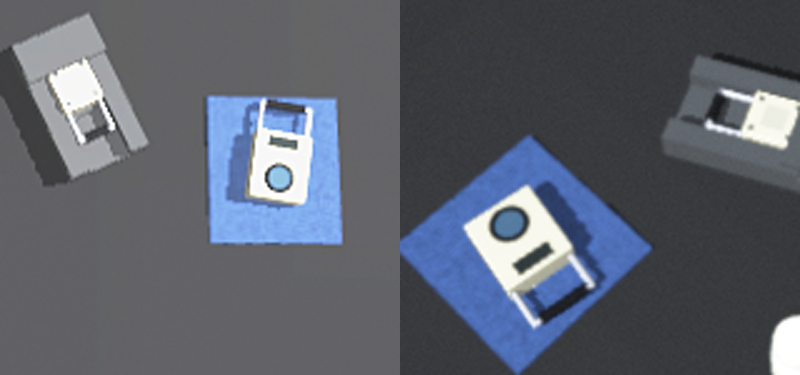

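The module lies lens-up on the mat at ≈(278,170), flat. The small module is still in its foam, and the arm is clear.

```bash
python3 -c "
from h import *
workorder.finish_job(); st()"
```

```text
the job is handed in; nothing more can be done
the job is handed in; nothing more can be done
```

The larger module is out of its foam and lying front face up on the blue mat, and I handed the job in after about 34 s of the 59 s allowed.

- **Getting it out:** I gripped the handle sleeve and pulled it straight up. The far end tipped out from under the foam lip, and the module hung freely at about 3 N.
- **Turning it over:** I set the lower end on the mat and laid the module over onto its back. The highest force reading during that was about 15 N.
- **Releasing it:** The opening finger pushed the box about 24 mm along the mat, which I had allowed for when placing it. I then nudged it 3 mm more towards the middle and withdrew the arm.

**Last checks:**
- **Flat:** the top face is at 33–34 mm, against 33 mm expected, with a slope under about 1°.
- **Centring:** the scene camera put the box about 3 mm from the mat centre along each axis. The top camera gave about 9 mm in x, but that fit took in some of the handle; its length came out at 109 mm instead of 90. The two disagree, so the true offset is probably 3–6 mm. The module is also turned about 8° relative to the mat.
- **Smaller module:** the final picture shows it still in its foam.

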